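# Locate a spigot bracket on a weld fixture

### The job

Set the loose steel bracket flat on the fixture plate, long edge along the two dowels and a good 15 mm short of the end stop, and press it up against both dowels. Then slide it along the dowels until its end is pressed against the end stop, and leave it released, fully home on both dowels and the stop. Push by feel, firmly but gently, never with more than about 15 N on a dowel or the stop, and leave the pipe ring, jar, spray can and setting square where they are.

Things in the scene. Friction and masses are not known exactly. Their poses are not given: they have to be found in the camera images.
- bracket: loose bare-steel bracket, 0.6-0.95 kg: flat plate 150 (x) x 70 (y) x 8 mm with a solid round spigot, 28 mm diameter, upright at its centre, spigot top 53 mm above the underside (2 mm high weld bead, 35 mm wide, round its foot). Origin: centre of the underside; x along the length, z up. Same either way round. Starts flat on the bench; weight and friction vary
- fixture: ground, lightly oiled grey metal plate fixed to the bench, 260 (x) x 170 (y) x 15 mm; flat top 15 mm above the bench. Friction 0.24-0.36 on it, dowels and stop. Origin: centre of the underside. Dowels along its +y side, stop near its +x end. Home: the bracket's long edge touches both dowels (its origin at y = +9 mm here, x axes parallel) and its end touches the end stop
- dowel_a: upright steel dowel, 12 mm in diameter, 22 mm tall, rigidly set in the fixture plate at x = -40, y = +50 mm in the fixture's frame. Origin: centre of its foot, on the plate's top
- dowel_b: the other dowel, the same, at x = +40, y = +50 mm in the fixture's frame (80 mm from dowel_a). Dowels and stop do not give. Merely sliding the bracket over the plate takes 2 to 6 N of push; a total push of 14 to 17 N midway between the dowels at its free long edge, or 10 N at its end, seats it squarely
- end_stop: dark steel block rigidly bolted on the fixture, 22 (x) x 60 (y) x 22 mm, two screw heads 4 mm high on top, turned like the fixture, at y = +5 mm and x = 93 to 109 mm in its frame (set anew for each job). Its seat is the upright face towards -x, 11 mm from its centre: bracket home = its origin 86 mm on the -x side of this origin. Origin: centre of its underside
- pipe_ring: bystander: short steel pipe ring standing on end, 52 mm in diameter, 40 mm tall, origin under its centre
- paste_jar: bystander: jar 56 mm in diameter, 55 mm tall, origin under its centre
- spray_can: bystander: can 60 mm in diameter, 170 mm tall, origin under its centre
- square: bystander: L-ribbed setting square, 90 x 90 x 22 mm, origin under its centre
Things that resemble listed ones, but are neither listed nor needed, are in the scene too. Leave any green look-alike of the bracket alone.

How it is judged:
By the outcome, as a careful person would: the job done as asked, in the order asked, and still so for the second after the job is handed in, with the robot touching nothing.
It also fails if it takes over 72 s, if anything falls off the work surface, if the arm or the gripper's body presses on something with over 40 N, if the wrist force passes 120 N, or if a joint passes its speed limit or range.

### The arm

A 6-joint arm with a two-finger parallel gripper is mounted at the origin on the work surface. World frame = base frame: x ahead of the robot, y to its left, z up, the work surface at z = 0. Lengths are in m, angles in rad, forces in N, time in s.
With the tool pointing down it reaches from about 0.375 to 0.9 m from the base axis. Payload 3.1 kg.
Tool frame: the origin (TCP) lies at the centre of the arm's flange, where the gripper is bolted on; the fingertips stand robot.tip_extent ahead of it and the grasp point (between the pads) lies 164 mm ahead of it (robot.tip_extent is the distance from the TCP to the fingertips, in m); z points along the fingers, y is the line along which they close (so a half turn about z gives the same grasp; the last joint's range is limited). The gripper opens to 87 mm and grips with 3 to 60 N. Pads are 19 mm wide; open, the fingers measure 117 mm over their backs; the gripper's body (75 mm by 190 mm) begins 51 mm behind the grasp point.
Start: joints at [1.141, 0.527, 1.433, -0, 1.181, -0.178], TCP at [0.156, 0.605, 0.405] pointing down, gripper open.
Joint ranges: [-3.08, 3.08], [-0.75, 2.2], [0.22, 2.44], [-1.43, 4.57], [0, 2.65], [-2.85, 2.85]. Speed limits (rad/s): [2.79, 2.79, 3.14, 3.14, 3.14, 3.14].

### API

Orientations are given as a unit quaternion [x, y, z, w].
In Python, from rig import get_obs, camera, hand_in, cut_out, robot gives the robot as it stands.
- The arm moves only by the tool step_arm, never from a script. Its argument "rows" is a list of rows, each a list of 6 numbers: the shift along the world's x, y, z in m, then the turn, a rotation vector about the world's x, y, z in degrees. A call has 1 to 12 rows; each row shifts and turns the commanded pose from where the row before left it; what a row does not reach is not made up. A row lasts 1/8 s, in which the tool goes at most 62.5 mm and 10.7 degrees, less where a joint would pass 70% of its speed; a pose out of reach is approached as far as the arm can. A call is refused whole if a number of a shift passes 0.0625 or a number of a turn 10.7, either way. A call with a gripper value outside its range is refused whole. "jaw" is the finger opening in m, from 0 to 0.087, set as the call begins (left out, the last holds). The fingers move at their own pace and stop on an object; "squeeze" is the grip in N (left out, the last holds). Time passes only in rows, so rows that do not move let the fingers close. It gives the time, the measured TCP pose, the force, the opening and the grip force at its end, in the units of the state.
- get_obs(): the state, without advancing time (a new reading comes with each control period).
- camera(name): name is "side" or "top" or "wrist"; returns a dict with "pixels" (384x512x3 uint8, blue, green, red), "depth" (384x512 float32, m along the optical axis (not along the pixel's ray), 0 where there is no reading), "fov_y" (degrees; the focal length in pixels is half the picture's height over the tangent of half this angle, whatever the lens; pixels are square), "cx", "cy" (the principal point, pixels), "extrinsics" (4x4, takes a point from camera to world coordinates); the wrist camera has in their place "mount" (4x4, takes a point from camera to tool coordinates, whose origin is the TCP and whose axes are the flange's). Camera axes: x right, y up, looking along -z (the intrinsics and any distortion apply to the point x, -y, -z); pixel columns grow to the right and rows downward; lengths in m; the calibration is good to about 2 mm. A picture is of the moment at which its call begins: read the wrist's pose just before it.
- hand_in(): hands the job in; it is judged then, once.
Trained networks look in the newest picture that a camera, given by its name, has taken for a name from the list of things; names that differ only in an ending like _2 or _b are one class to them, and where a whole thing is asked for, a point or a joint stands for the part that bears it (a point fixed in the world has none). Each returns a list of dicts, best first, with "confidence" (0 to 1); they miss things now and then, are a little off and sometimes report something else, mostly with a low value. They report only what shows in the picture. A call takes as long as a camera call. They do not tell look-alikes from the thing itself.
- cut_out(label, camera): "region" (384x512 bool, what is visible of it) and "extent" ([centre column, centre row, width, height] in pixels, round what is visible of it).
The state is a dict: "time": time; "q": joint angles; "joint_velocities": joint speeds; "joint_torque": joint torques, N m; "position": TCP position; "tool_rot": TCP orientation; "ft_force": force on the tool from outside, world axes, zero at the start; "moment": the same for the moment, N m; "grip_width": finger opening in m; "grip_force": force on a finger pad.
Only numpy, scipy, OpenCV 4.12 (cv2) and the standard library are available. Lean on these libraries where they do the work, as an engineer would, in place of code of your own. Each camera call takes 0.05 s, during which the arm holds its last target. There are 200 camera calls.

## Working session

There is one attempt and no reset: what is moved stays moved. The work goes in short steps, Python scripts to look and compute and a tool call to move; the robot and the scene stay as the last step left them, time stands still between calls to the robot, and variables do not carry over. Pictures are saved under pics/ and viewed, at most 10 in all, crops included, and the job is handed in when it is done.

Besides the shell and the picture viewer there is one more tool, called after ">>>" by a JSON object that holds its "fn" and its "kwargs". step_arm: Moves the arm, as the interface text tells. Its arguments: {"type":"object","properties":{"rows":{"type":"array"},"jaw":{"type":"number"},"squeeze":{"type":"number"}},"required":["rows"]}

```bash
mkdir -p pics; ls; cat > h.py <<'E'
import numpy as np,cv2
from rig import get_obs,camera,hand_in,cut_out,robot
from scipy.spatial.transform import Rotation as R
def T_of(c,o):
    if 'extrinsics' in c: return np.array(c['extrinsics'])
    T=np.eye(4);T[:3,:3]=R.from_quat(o['tool_rot']).as_matrix();T[:3,3]=o['position'];return T@np.array(c['mount'])
def shot(n):
    o=get_obs();c=camera(n);c['T']=T_of(c,o);return c
def world(c):
    d=c['depth'];f=192/np.tan(np.radians(c['fov_y'])/2)
    v,u=np.mgrid[0:384,0:512]
    p=np.stack([(u-c['cx'])/f*d,-(v-c['cy'])/f*d,-d],-1)
    w=p@c['T'][:3,:3].T+c['T'][:3,3];w[d==0]=np.nan;return w
E
python3 - <<'E'
from h import *
o=get_obs();print(o['position'],o['tool_rot'],o['ft_force'],robot.tip_extent,o['grip_width'])
for n in('top','side'):
    c=shot(n);print(n,{k:v for k,v in c.items() if k not in('pixels','depth')})
    w=world(c);cv2.imwrite(f'pics/{n}0.png',c['pixels'])
    for l in('bracket','fixture','end_stop','dowel_a','pipe_ring','paste_jar','spray_can','square'):
        for r in cut_out(l,n):
            m=r['region'];q=w[m];q=q[~np.isnan(q[:,0])]
            print(l,round(r['confidence'],2),np.round(r['extent']),m.sum(),np.round(np.median(q,0),3) if len(q) else 0,np.round(np.percentile(q[:,2],[5,95]),3) if len(q) else 0)
E
```

```text
pics
[0.15554699 0.60499097 0.40376265] [ 1.25538639e-01  9.92088146e-01 -1.03334400e-03 -3.05486507e-04] [-0.45916775 -0.34483739 -0.20360593] 0.1822 0.0867583891814224
top {'fov_y': 49.327742501250526, 'cx': 253.36862549318423, 'cy': 198.01432718814235, 'extrinsics': array([[-0.02344867,  0.99491675, -0.09793271,  0.26088018],
       [-0.99972127, -0.02306659,  0.00503194, -0.14340241],
       [ 0.00274739,  0.09802341,  0.99518032,  1.71177111],
       [ 0.        ,  0.        ,  0.        ,  1.        ]]), 'T': array([[-0.02344867,  0.99491675, -0.09793271,  0.26088018],
       [-0.99972127, -0.02306659,  0.00503194, -0.14340241],
       [ 0.00274739,  0.09802341,  0.99518032,  1.71177111],
       [ 0.        ,  0.        ,  0.        ,  1.        ]])}
bracket 0.91 [392. 193.  31.  37.] 542 [ 0.432 -0.715  0.007] [-0.001  0.049]
bracket 0.89 [290. 263.  30.  33.] 598 [ 0.173 -0.292  0.008] [0.    0.048]
bracket 0.83 [267. 180.  17.  42.] 613 [ 0.504 -0.207  0.008] [-0.     0.049]
bracket 0.78 [247. 227.  21.  43.] 658 [ 0.316 -0.124  0.007] [-0.    0.05]
fixture 0.75 [165. 169.  
[... 1234 characters left out ...]
0.007] [0.003 0.048]
bracket 0.74 [223. 265.  47.  21.] 941 [ 0.166 -0.304  0.007] [0.003 0.05 ]
fixture 0.91 [251. 141.  68.  38.] 1514 [0.537 0.185 0.013] [0.003 0.017]
end_stop 0.6 [255. 167.   9.  12.] 158 [0.461 0.006 0.022] [0.003 0.039]
dowel_a 0.38 [250. 141.  64.  38.] 1467 [0.538 0.182 0.013] [0.007 0.017]
pipe_ring 0.45 [254. 169.  10.  16.] 151 [0.462 0.012 0.025] [0.004 0.039]
paste_jar 0.68 [305. 152.  12.  21.] 176 [ 0.683 -0.029  0.041] [0.011 0.055]
spray_can 0.61 [355. 223.  30.  42.] 756 [ 0.559 -0.448  0.118] [0.019 0.17 ]
spray_can 0.33 [292. 201.  42.  28.] 632 [ 0.497 -0.218  0.006] [0.002 0.049]
square 0.58 [229. 114.  22.  11.] 210 [0.56  0.437 0.006] [-0.002  0.021]
```

```bash
python3 - <<'E'
import cv2
a=cv2.imread('pics/top0.png')[110:310,80:430];b=cv2.imread('pics/side0.png')[95:385,180:430]
cv2.imwrite('pics/top0c.png',cv2.resize(a,(700,400),interpolation=cv2.INTER_CUBIC))
cv2.imwrite('pics/side0c.png',cv2.resize(b,(500,580),interpolation=cv2.INTER_CUBIC))
E
```

```text
(no output)
```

View pics/top0c.png

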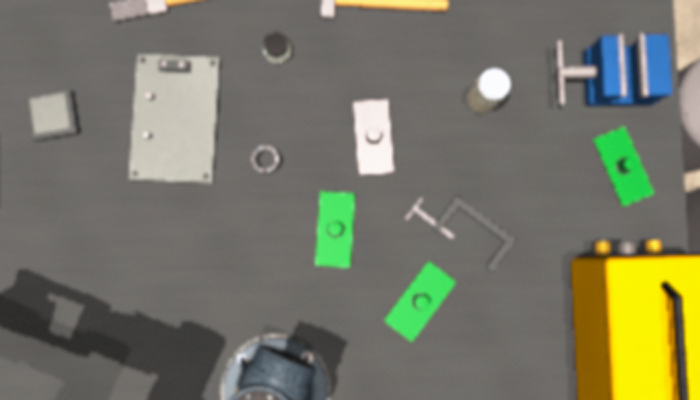

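View pics/side0c.png

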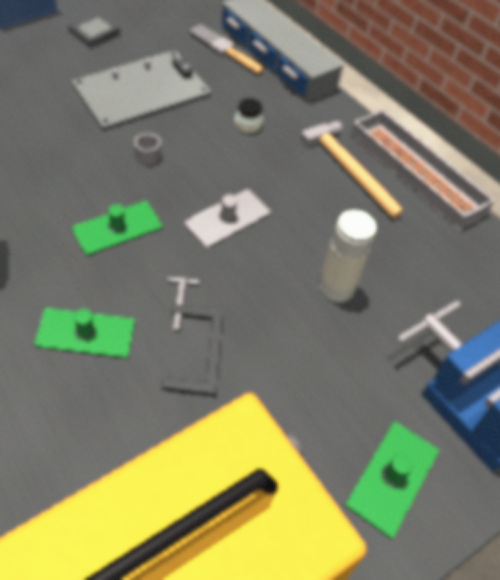

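Candidates for the bracket in the top picture are the bare-steel one at (267,179) and three green look-alikes at (247,227), (290,263) and (392,193). I choose (267,179), at about world (0.50, -0.21). The fixture's dowels are on its left, the +y side, and its stop is at the far +x end. I'll move over the fixture for a wrist look on the way.

>>> {"fn": "step_arm", "kwargs": {"rows": [[0.039, -0.04, 0, 0, 0, 1.44], [0.039, -0.04, 0, 0, 0, 1.44], [0.039, -0.04, 0, 0, 0, 1.44], [0.039, -0.04, 0, 0, 0, 1.44], [0.039, -0.04, 0, 0, 0, 1.44], [0.039, -0.04, 0, 0, 0, 1.44], [0.039, -0.04, 0, 0, 0, 1.44], [0.039, -0.04, 0, 0, 0, 1.44], [0.039, -0.04, 0, 0, 0, 1.44], [0.039, -0.04, 0, 0, 0, 1.44], [0, 0, 0, 0, 0, 0], [0, 0, 0, 0, 0, 0]], "jaw": 0.087}}

```text
time: 2.4
position: [0.5453, 0.2052, 0.4045]
tool_rot: [0.001, 1.0, 0.0, -0.001]
ft_force: [-0.1, -0.4, -0.1]
grip_width: 0.0867
grip_force: 0.0
```

```bash
python3 - <<'E'
from h import *
o=get_obs();print(o['time'],o['position'],o['tool_rot'],o['ft_force'])
c=shot('wrist');print(c['fov_y'],c['cx'],c['cy'],c['mount'],[k for k in c])
w=world(c);cv2.imwrite('pics/w1.png',c['pixels']);np.savez('w1.npz',w=w,px=c['pixels'])
for l in('fixture','end_stop','dowel_a','bracket'):
    for r in cut_out(l,'wrist'):
        m=r['region'];q=w[m];q=q[~np.isnan(q[:,0])]
        print(l,round(r['confidence'],2),np.round(r['extent']),m.sum(),np.round(np.median(q,0),3),np.round(np.percentile(q[:,2],[5,95]),3))
E
```

```text
2.4 [0.54528505 0.20523261 0.40448006] [ 6.97109926e-04  9.99999482e-01  1.75267191e-04 -7.20963718e-04] [-0.07803661 -0.36176286 -0.11466531]
64.30514193239839 256.7172993092798 186.6593731337796 [[-1.03057398e-04  9.56362695e-01  2.92182109e-01  8.03161502e-02]
 [ 9.99999648e-01 -1.44828985e-04  8.26766569e-04  1.25253523e-03]
 [ 8.33005142e-04  2.92182091e-01 -9.56362343e-01  2.05554124e-02]
 [ 0.00000000e+00  0.00000000e+00  0.00000000e+00  1.00000000e+00]] ['pixels', 'depth', 'fov_y', 'cx', 'cy', 'mount', 'T']
fixture 0.71 [256. 158. 151. 214.] 27197 [0.531 0.2   0.014] [0.013 0.016]
end_stop 0.9 [251. 251.  47.  26.] 1037 [0.655 0.198 0.036] [0.019 0.04 ]
dowel_a 0.6 [298. 145.  16.  12.] 108 [0.517 0.251 0.036] [0.021 0.037]
dowel_a 0.43 [288. 205.   9.  18.] 110 [0.596 0.246 0.035] [0.021 0.037]
```

View pics/w1.png

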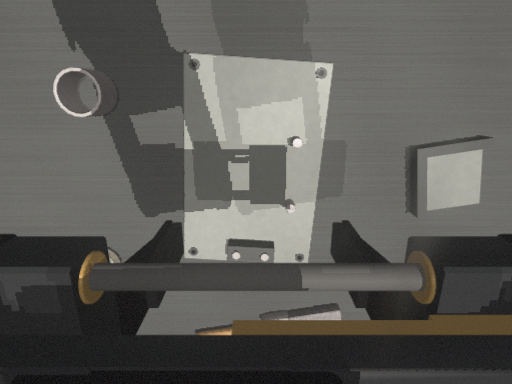

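The wrist picture shows the plate at (185–332, 53–265), the dowels at (297,143) and (291,208), and the stop at (251,251) with its two screws. The pipe ring is at (80,90). Next I'll measure the fixture and move over the bracket.

```bash
python3 - <<'E'
from h import *
d=np.load('w1.npz');w=d['w']
ok=~np.isnan(w[...,0])
z=w[...,2]
m=(ok&(z>0.009)&(z<0.042)&(np.abs(w[...,0]-.54)<.16)&(np.abs(w[...,1]-.2)<.12)).astype(np.uint8)
m[262:]=0
n,l,s,_=cv2.connectedComponentsWithStats(m);k=1+np.argmax(s[1:,4]);P=w[l==k]
print(s[k]);r=cv2.minAreaRect(P[:,:2].astype(np.float32)*1000);print('plate rect',r)
pl=P[(P[:,2]<.02)];print('plate z',np.median(pl[:,2]))
H=P[P[:,2]>.031]
import scipy.cluster.hierarchy as hc
c=hc.fcluster(hc.linkage(H[:,:2],'single'),.008,'distance')
for i in set(c):
    q=H[c==i]
    if len(q)>5: print(len(q),q.mean(0).round(4),q.min(0).round(4),q.max(0).round(4),cv2.minAreaRect(q[:,:2].astype(np.float32)*1000))
# edge fits: left/right edges per x bin
th=[]
xs=np.arange(.43,.64,.01);L=[];Rr=[]
for x in xs:
    q=pl[np.abs(pl[:,0]-x)<.003]
    L.append(np.percentile(q[:,1],99.7));Rr.append(np.percentile(q[:,1],.3))
print(np.polyfit(xs,L,1),np.polyfit(xs,Rr,1)); print(np.round(L,4),np.round(Rr,4))
E
```

```text
[  183    52   150   210 27890]
plate rect ((554.5299072265625, 199.61111450195312), (170.30868530273438, 259.34698486328125), 86.27726745605469)
plate z 0.014362610592539599
88 [0.518  0.2518 0.0359] [0.5123 0.2467 0.0315] [0.5234 0.257  0.0383] ((517.8799438476562, 251.77389526367188), (11.073246955871582, 10.267167091369629), 2.0049185752868652)
82 [0.5972 0.2465 0.0356] [0.5918 0.2409 0.0311] [0.6032 0.2518 0.0379] ((597.4965209960938, 246.3414764404297), (10.815963745117188, 11.492754936218262), 88.11553955078125)
767 [0.6589 0.197  0.0365] [0.6476 0.1679 0.0313] [0.6712 0.2271 0.0419] ((660.21923828125, 197.5899658203125), (59.73585510253906, 22.06855010986328), 86.76616668701172)
[-0.06267007  0.31857722] [-0.06202729  0.14991937]
[0.2892 0.2916 0.2904 0.2899 0.2893 0.289  0.2883 0.2878 0.2871 0.2865
 0.2859 0.2854 0.2836 0.2832 0.2824 0.2818 0.281  0.2808 0.2805 0.2798
 0.279 ] [0.1235 0.1228 0.1219 0.1213 0.1203 0.1197 0.1188 0.1182 0.1186 0.1183
 0.1176 0.1169 0.1164 0.1153 0.1147 0.114  0.1134 0.1125 0.1118 0.1112
 0.1105]
```

>>> {"fn": "step_arm", "kwargs": {"rows": [[0, -0.04, 0, 0, 0, 0], [0, -0.045, 0, 0, 0, 0], [0, -0.045, 0, 0, 0, 0], [0, -0.045, 0, 0, 0, 0], [0, -0.045, 0, 0, 0, 0], [0, -0.045, 0, 0, 0, 0], [0, -0.045, 0, 0, 0, 0], [0, -0.045, 0, 0, 0, 0], [0, -0.045, 0, 0, 0, 0], [0, 0, 0, 0, 0, 0], [0, 0, 0, 0, 0, 0]]}}

```text
time: 4.03
position: [0.5455, -0.1937, 0.4046]
tool_rot: [0.0, 1.0, 0.001, -0.0]
ft_force: [-0.7, 0.2, -0.2]
grip_width: 0.0871
grip_force: 0.0
```

```bash
python3 - <<'E'
from h import *
o=get_obs();print(o['time'],o['position'])
c=shot('wrist');w=world(c);cv2.imwrite('pics/w2.png',c['pixels']);np.savez('w2.npz',w=w,px=c['pixels'])
for r in cut_out('bracket','wrist'):
    m=r['region'];q=w[m];q=q[~np.isnan(q[:,0])]
    print(round(r['confidence'],2),np.round(r['extent']),m.sum(),np.round(np.median(q,0),3),c['pixels'][m].mean(0))
    p=q[(q[:,2]>.005)&(q[:,2]<.0115)]
    if len(p)>50: print(' plate',cv2.minAreaRect(p[:,:2].astype(np.float32)*1000),np.median(p[:,2]))
    t=q[q[:,2]>.047]
    if len(t)>5: print(' spigot top',len(t),t.mean(0),t.min(0),t.max(0),cv2.minEnclosingCircle(t[:,:2].astype(np.float32)*1000))
x,y,ww,h=[int(v) for v in cut_out('bracket','wrist')[0]['extent']]
a=c['pixels'][max(0,y-h):y+h,max(0,x-ww-40):x+ww+40]
cv2.imwrite('pics/w2c.png',cv2.resize(a,None,fx=2,fy=2) if a.shape[0]<290 and a.shape[1]<390 else a)
E
```

```text
4.025 [ 0.54548567 -0.19374196  0.40461595]
0.7 [315.  17.  69.  32.] 1832 [ 0.381 -0.129  0.007] [ 75.99072052 132.01037118  66.02783843]
 plate ((379.8906555175781, -130.6979522705078), (70.26792907714844, 29.75079345703125), 85.64590454101562) 0.00741183918824434
0.61 [241. 126.  64. 125.] 7053 [ 0.499 -0.209  0.007] [149.77541472 153.24245002 159.48107188]
 plate ((507.59698486328125, -208.80999755859375), (150.3750762939453, 69.88204956054688), 3.2469277381896973) 0.007416713812277681
 spigot top 505 [ 0.50699436 -0.20848018  0.05226684] [ 0.49416887 -0.22141383  0.04713418] [ 0.52125221 -0.19531433  0.05472916] ((507.4366455078125, -208.59646606445312), 13.815773963928223)
```

View pics/w2c.png

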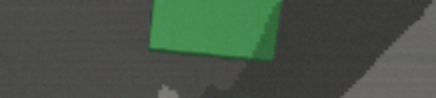

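The last crop caught only the green one, at the image top. I'll check the grey candidate at (241,126).

```bash
python3 -c "
import cv2;a=cv2.imread('pics/w2.png')[50:210,160:330];cv2.imwrite('pics/w2d.png',cv2.resize(a,None,fx=3,fy=3))"
```

```text
(no output)
```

View pics/w2d.png

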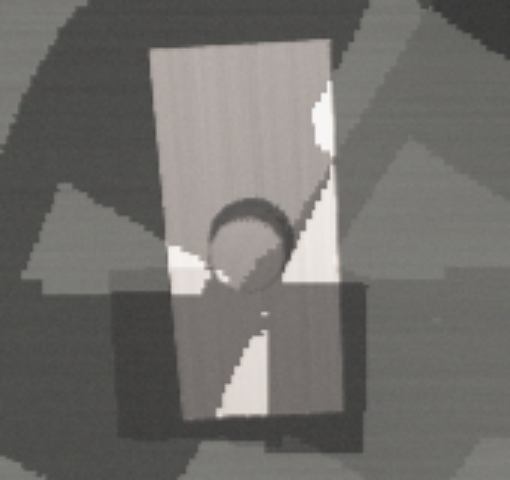

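This is the bare-steel bracket, with its spigot at pixel (242,135). The plate measures 150×70 mm with its top at 7.4 mm, centred at (507.5, -208.7) mm with yaw +3.2°. Now I'll grasp the spigot.

>>> {"fn": "step_arm", "kwargs": {"rows": [[-0.019, -0.0075, 0, 0, 0, 1.6], [-0.019, -0.0075, 0, 0, 0, 1.6], [0, 0, -0.04, 0, 0, 0], [0, 0, -0.04, 0, 0, 0], [0, 0, -0.04, 0, 0, 0], [0, 0, -0.04, 0, 0, 0], [0, 0, -0.025, 0, 0, 0], [0, 0, -0.015, 0, 0, 0], [0, 0, -0.0075, 0, 0, 0], [0, 0, 0, 0, 0, 0], [0, 0, 0, 0, 0, 0]]}}

```text
time: 5.55
position: [0.5081, -0.2099, 0.1982]
tool_rot: [-0.028, 1.0, -0.001, 0.001]
ft_force: [0.2, 0.2, -0.1]
grip_width: 0.0871
grip_force: 0.0
```

>>> {"fn": "step_arm", "kwargs": {"rows": [[0, 0, 0, 0, 0, 0], [0, 0, 0, 0, 0, 0], [0, 0, 0, 0, 0, 0], [0, 0, 0, 0, 0, 0], [0, 0, 0, 0, 0, 0], [0, 0, 0, 0, 0, 0], [0, 0, 0, 0, 0, 0], [0, 0, 0, 0, 0, 0]], "jaw": 0.02, "squeeze": 40}}

```text
time: 6.55
position: [0.5077, -0.2096, 0.1972]
tool_rot: [-0.028, 1.0, 0.0, -0.0]
ft_force: [0.5, 1.0, -1.7]
grip_width: 0.0274
grip_force: 40.0
```

>>> {"fn": "step_arm", "kwargs": {"rows": [[0, 0, 0.02, 0, 0, 0], [0, 0, 0.035, 0, 0, 0], [0, 0, 0.035, 0, 0, 0], [0.0055, 0.036, 0, 0, 0, -0.8], [0.0055, 0.055, 0, 0, 0, -0.9], [0.0055, 0.055, 0, 0, 0, -0.9], [0.0055, 0.055, 0, 0, 0, -0.9], [0.0055, 0.055, 0, 0, 0, -0.9], [0.0055, 0.055, 0, 0, 0, -0.9], [0.0055, 0.055, 0, 0, 0, -0.8], [0.0055, 0.047, 0, 0, 0, -0.8], [0, 0, 0, 0, 0, 0]]}}

```text
time: 8.05
position: [0.5507, 0.2067, 0.2856]
tool_rot: [0.03, 1.0, 0.0, -0.001]
ft_force: [1.0, -0.9, -8.1]
grip_width: 0.0269
grip_force: 40.0
```

>>> {"fn": "step_arm", "kwargs": {"rows": [[0, 0, -0.025, 0, 0, 0], [0, 0, -0.025, 0, 0, 0], [0, 0, -0.012, 0, 0, 0], [0, 0, 0, 0, 0, 0], [0, 0, 0, 0, 0, 0]]}}

```text
time: 8.68
position: [0.5521, 0.2031, 0.2258]
tool_rot: [0.033, 0.999, 0.0, 0.001]
ft_force: [0.6, -1.0, -8.2]
grip_width: 0.0269
grip_force: 40.0
```

```bash
python3 - <<'E'
from h import *
o=get_obs();print(o['time'],o['position'],R.from_quat(o['tool_rot']).as_euler('xyz',degrees=True),o['ft_force'],o['moment'])
c=shot('wrist');w=world(c);cv2.imwrite('pics/w3.png',c['pixels']);np.savez('w3.npz',w=w,px=c['pixels'])
for r in cut_out('bracket','wrist'):
    m=r['region'];q=w[m];q=q[~np.isnan(q[:,0])]
    print(round(r['confidence'],2),np.round(r['extent']),m.sum(),np.round(np.median(q,0),3))
    if len(q)>50:
        p=q[(q[:,2]>.02)&(q[:,2]<.042)];A=np.c_[p[:,:2],np.ones(len(p))];print(np.linalg.lstsq(A,p[:,2],rcond=None)[0],cv2.minAreaRect(p[:,:2].astype(np.float32)*1000))
E
```

```text
8.675 [0.55210321 0.20306646 0.22575242] [1.79987728e+02 6.57322213e-02 1.76253824e+02] [ 0.58002742 -0.9540318  -8.24573804] [ 0.03013313 -0.01541361 -0.03050283]
0.61 [257. 212. 131. 211.] 19072 [0.52  0.206 0.036]
[ 0.00149567 -0.00086831  0.03534498] ((547.3506469726562, 204.33932495117188), (70.47122192382812, 139.9249725341797), 86.11041259765625)
```

View pics/w3.png

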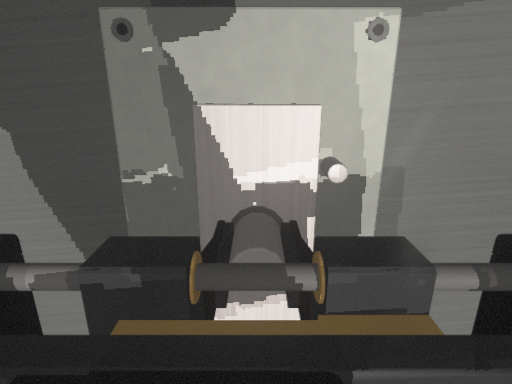

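The picture shows the bracket held level over the plate, its rear end at row 105 and clear of dowel_a at (338,173). Now I'll lower it.

>>> {"fn": "step_arm", "kwargs": {"rows": [[0, 0, -0.006, 0, 0, 0], [0, 0, -0.004, 0, 0, 0], [0, 0, -0.002, 0, 0, 0], [0, 0, -0.0008, 0, 0, 0], [0, 0, 0, 0, 0, 0], [0, 0, 0, 0, 0, 0]]}}

```text
time: 9.52
position: [0.5518, 0.2033, 0.2125]
tool_rot: [0.033, 0.999, 0.0, 0.0]
ft_force: [-0.2, -0.4, -8.5]
grip_width: 0.027
grip_force: 40.0
```

>>> {"fn": "step_arm", "kwargs": {"rows": [[0, 0, -0.0005, 0, 0, 0], [0, 0, -0.0005, 0, 0, 0], [0, 0, 0, 0, 0, 0]]}}

```text
time: 9.9
position: [0.5517, 0.2033, 0.2122]
tool_rot: [0.033, 0.999, 0.0, 0.0]
ft_force: [-1.7, -0.6, 0.1]
grip_width: 0.0272
grip_force: 40.0
```

>>> {"fn": "step_arm", "kwargs": {"rows": [[0, 0, 0, 0, 0, 0], [0, 0, 0, 0, 0, 0], [0, 0, 0, 0, 0, 0], [0, 0, 0.01, 0, 0, 0], [0, 0, 0.025, 0, 0, 0], [0, 0, 0.025, 0, 0, 0], [0, 0, 0, 0, 0, 0]], "jaw": 0.05}}

```text
time: 10.78
position: [0.5526, 0.2035, 0.2739]
tool_rot: [0.032, 0.999, 0.001, 0.003]
ft_force: [-0.3, 0.3, -0.6]
grip_width: 0.05
grip_force: 0.0
```

>>> {"fn": "step_arm", "kwargs": {"rows": [[-0.0005, -0.031, 0, 0, 0, 0], [-0.0005, -0.031, 0, 0, 0, 0], [0, 0, 0, 0, 0, 0], [0, 0, 0, 0, 0, 0], [0, 0, 0, 0, 0, 0]], "jaw": 0.0}}

```text
time: 11.4
position: [0.5506, 0.1421, 0.2712]
tool_rot: [0.032, 0.999, 0.0, -0.0]
ft_force: [0.0, 0.8, -0.1]
grip_width: 0.0078
grip_force: 0.0
```

```bash
cat > b.py <<'E'
from h import *
o=get_obs();print(o['time'],o['position'],R.from_quat(o['tool_rot']).as_euler('xyz',degrees=True)[2],o['ft_force'],o['grip_width'])
c=shot('wrist');w=world(c)
import sys
if len(sys.argv)>1: cv2.imwrite(sys.argv[1],c['pixels'])
O=np.array([.5545,.1996]);a=np.radians(-3.65);E=np.array([[np.cos(a),np.sin(a)],[-np.sin(a),np.cos(a)]])
for r in cut_out('bracket','wrist')[:1]:
    m=r['region'];q=w[m];q=q[~np.isnan(q[:,0])]
    p=q[(q[:,2]>.02)&(q[:,2]<.0255)];f=((p[:,:2]-O)@E.T*1000).astype(np.float32)
    print(round(r['confidence'],2),np.round(r['extent']),'fix frame rect',cv2.minAreaRect(f),f.min(0),f.max(0),np.median(p[:,2]))
E
python3 b.py pics/w4.png
```

```text
11.4 [0.55059116 0.14213646 0.27122098] 176.3300168041148 [ 0.03662627  0.78116943 -0.07006587] 0.007808265302762968
0.83 [338. 166. 100. 138.] fix frame rect ((-23.083728790283203, 4.332330703735352), (70.2333755493164, 109.0723876953125), 89.67786407470703) [-77.48868  -30.821096] [31.46629  39.691833] 0.022390681828178827
```

>>> {"fn": "step_arm", "kwargs": {"rows": [[0, 0, -0.03, 0, 0, 0], [0, 0, -0.025, 0, 0, 0], [0, 0, -0.012, 0, 0, 0], [0, 0, -0.004, 0, 0, 0], [0, 0, 0, 0, 0, 0], [0.0003, 0.005, 0, 0, 0, 0], [0.0002, 0.003, 0, 0, 0, 0], [0, 0, 0, 0, 0, 0], [0, 0, 0, 0, 0, 0]]}}

```text
time: 12.62
position: [0.5512, 0.1494, 0.2006]
tool_rot: [0.032, 0.999, 0.0, 0.0]
ft_force: [0.0, -0.6, -0.2]
grip_width: 0.0004
grip_force: 0.0
```

>>> {"fn": "step_arm", "kwargs": {"rows": [[0, 0.001, 0, 0, 0, 0], [0.0001, 0.001, 0, 0, 0, 0], [0, 0, 0, 0, 0, 0]]}}

```text
time: 13.0
position: [0.5513, 0.1513, 0.2004]
tool_rot: [0.032, 0.999, -0.0, -0.0]
ft_force: [-0.2, -0.2, 0.2]
grip_width: 0.0002
grip_force: 0.0
```

>>> {"fn": "step_arm", "kwargs": {"rows": [[0, 0.0005, 0, 0, 0, 0], [0.0001, 0.0005, 0, 0, 0, 0], [0, 0, 0, 0, 0, 0]]}}

```text
time: 13.38
position: [0.5514, 0.1523, 0.2004]
tool_rot: [0.032, 0.999, -0.0, -0.0]
ft_force: [0.1, -0.2, 0.2]
grip_width: 0.0005
grip_force: 0.0
```

>>> {"fn": "step_arm", "kwargs": {"rows": [[0, 0.0005, 0, 0, 0, 0], [0.0001, 0.0005, 0, 0, 0, 0], [0, 0, 0, 0, 0, 0]]}}

```text
time: 13.75
position: [0.5515, 0.1533, 0.2005]
tool_rot: [0.032, 0.999, -0.0, 0.0]
ft_force: [-0.2, 0.2, 0.4]
grip_width: 0.0001
grip_force: 0.0
```

>>> {"fn": "step_arm", "kwargs": {"rows": [[0, 0.0005, 0, 0, 0, 0], [0.0001, 0.0005, 0, 0, 0, 0], [0, 0, 0, 0, 0, 0]]}}

```text
time: 14.12
position: [0.5516, 0.1543, 0.2005]
tool_rot: [0.032, 0.999, -0.0, -0.0]
ft_force: [-1.0, -0.3, 0.8]
grip_width: 0.0007
grip_force: 0.0
```

>>> {"fn": "step_arm", "kwargs": {"rows": [[0, 0.0005, 0, 0, 0, 0], [0.0001, 0.0005, 0, 0, 0, 0], [0, 0, 0, 0, 0, 0]]}}

```text
time: 14.5
position: [0.5517, 0.1553, 0.2005]
tool_rot: [0.032, 0.999, -0.0, 0.0]
ft_force: [0.1, 0.3, -0.3]
grip_width: 0.0004
grip_force: 0.0
```

>>> {"fn": "step_arm", "kwargs": {"rows": [[0, 0.0005, 0, 0, 0, 0], [0.0001, 0.0005, 0, 0, 0, 0], [0, 0, 0, 0, 0, 0]]}}

```text
time: 14.88
position: [0.5518, 0.1563, 0.2005]
tool_rot: [0.032, 0.999, -0.0, 0.0]
ft_force: [0.7, 0.9, 0.5]
grip_width: 0.0003
grip_force: 0.0
```

>>> {"fn": "step_arm", "kwargs": {"rows": [[0, 0.0005, 0, 0, 0, 0], [0.0001, 0.0005, 0, 0, 0, 0], [0, 0, 0, 0, 0, 0]]}}

```text
time: 15.25
position: [0.5519, 0.1573, 0.2005]
tool_rot: [0.032, 0.999, 0.0, 0.0]
ft_force: [0.4, 0.1, 0.1]
grip_width: 0.0004
grip_force: 0.0
```

>>> {"fn": "step_arm", "kwargs": {"rows": [[0, 0.0005, 0, 0, 0, 0], [0.0001, 0.0005, 0, 0, 0, 0], [0, 0, 0, 0, 0, 0]]}}

```text
time: 15.62
position: [0.552, 0.1583, 0.2004]
tool_rot: [0.032, 0.999, -0.0, 0.0]
ft_force: [-0.0, -0.2, -0.3]
grip_width: 0.0006
grip_force: 0.0
```

>>> {"fn": "step_arm", "kwargs": {"rows": [[0, 0.0005, 0, 0, 0, 0], [0.0001, 0.0005, 0, 0, 0, 0], [0, 0, 0, 0, 0, 0]]}}

```text
time: 16.0
position: [0.5521, 0.1591, 0.2004]
tool_rot: [0.032, 0.999, -0.0, -0.0]
ft_force: [0.3, -1.1, -0.1]
grip_width: 0.0001
grip_force: 0.7
```

>>> {"fn": "step_arm", "kwargs": {"rows": [[0, 0.0005, 0, 0, 0, 0], [0.0001, 0.0005, 0, 0, 0, 0], [0, 0, 0, 0, 0, 0]]}}

```text
time: 16.38
position: [0.5522, 0.16, 0.2005]
tool_rot: [0.032, 0.999, -0.0, -0.0]
ft_force: [-0.4, -3.3, 0.9]
grip_width: 0.0005
grip_force: 2.0
```

>>> {"fn": "step_arm", "kwargs": {"rows": [[0, 0.0005, 0, 0, 0, 0], [0.0001, 0.0005, 0, 0, 0, 0], [0, 0, 0, 0, 0, 0]]}}

```text
time: 16.75
position: [0.5523, 0.1613, 0.2005]
tool_rot: [0.032, 0.999, -0.0, -0.0]
ft_force: [0.2, -3.7, 0.6]
grip_width: 0.0005
grip_force: 1.9
```

>>> {"fn": "step_arm", "kwargs": {"rows": [[0, 0.0005, 0, 0, 0, 0], [0.0001, 0.0005, 0, 0, 0, 0], [0, 0, 0, 0, 0, 0]]}}

```text
time: 17.12
position: [0.5524, 0.1624, 0.2005]
tool_rot: [0.033, 0.999, 0.0, 0.0]
ft_force: [-0.6, -3.6, 0.6]
grip_width: 0.0001
grip_force: 1.8
```

>>> {"fn": "step_arm", "kwargs": {"rows": [[0, 0.0005, 0, 0, 0, 0], [0, 0, 0, 0, 0, 0]]}}

```text
time: 17.38
position: [0.5524, 0.1628, 0.2005]
tool_rot: [0.032, 0.999, 0.0, 0.0]
ft_force: [-0.8, -4.0, 0.6]
grip_width: 0.0006
grip_force: 1.8
```

>>> {"fn": "step_arm", "kwargs": {"rows": [[0, 0.0005, 0, 0, 0, 0], [0, 0, 0, 0, 0, 0]]}}

```text
time: 17.62
position: [0.5524, 0.1633, 0.2004]
tool_rot: [0.033, 0.999, 0.0, 0.0]
ft_force: [0.6, -2.6, 1.0]
grip_width: 0.0005
grip_force: 1.8
```

>>> {"fn": "step_arm", "kwargs": {"rows": [[0, 0.0005, 0, 0, 0, 0], [0, 0, 0, 0, 0, 0]]}}

```text
time: 17.88
position: [0.5524, 0.1638, 0.2004]
tool_rot: [0.033, 0.999, 0.0, 0.0]
ft_force: [0.2, -4.1, -0.6]
grip_width: 0.0004
grip_force: 1.8
```

>>> {"fn": "step_arm", "kwargs": {"rows": [[0, 0.0004, 0, 0, 0, 0], [0, 0, 0, 0, 0, 0]]}}

```text
time: 18.12
position: [0.5524, 0.164, 0.2004]
tool_rot: [0.032, 0.999, -0.0, -0.0]
ft_force: [-0.5, -4.6, 1.0]
grip_width: 0.0003
grip_force: 2.5
```

>>> {"fn": "step_arm", "kwargs": {"rows": [[0, 0.0004, 0, 0, 0, 0], [0, 0, 0, 0, 0, 0]]}}

```text
time: 18.38
position: [0.5523, 0.1642, 0.2004]
tool_rot: [0.032, 0.999, -0.0, -0.0]
ft_force: [0.3, -5.7, -0.0]
grip_width: 0.0003
grip_force: 3.0
```

>>> {"fn": "step_arm", "kwargs": {"rows": [[0, 0.0004, 0, 0, 0, 0], [0, 0.0002, 0, 0, 0, 0], [0, 0, 0, 0, 0, 0]]}}

```text
time: 18.75
position: [0.5524, 0.1644, 0.2005]
tool_rot: [0.032, 0.999, -0.001, -0.0]
ft_force: [-1.0, -7.3, 1.5]
grip_width: 0.0006
grip_force: 3.9
```

>>> {"fn": "step_arm", "kwargs": {"rows": [[0, 0.0003, 0, 0, 0, 0], [0, 0.0002, 0, 0, 0, 0], [0, 0, 0, 0, 0, 0]]}}

```text
time: 19.12
position: [0.5524, 0.1646, 0.2005]
tool_rot: [0.032, 0.999, -0.001, -0.0]
ft_force: [-0.2, -9.4, 2.1]
grip_width: 0.0004
grip_force: 4.7
```

>>> {"fn": "step_arm", "kwargs": {"rows": [[0, 0.0003, 0, 0, 0, 0], [0, 0.0001, 0, 0, 0, 0], [0, 0, 0, 0, 0, 0]]}}

```text
time: 19.5
position: [0.5524, 0.1647, 0.2005]
tool_rot: [0.032, 0.999, -0.001, -0.0]
ft_force: [-0.0, -11.1, 0.6]
grip_width: 0.0003
grip_force: 5.3
```

>>> {"fn": "step_arm", "kwargs": {"rows": [[0, 0.0003, 0, 0, 0, 0], [0, 0.0003, 0, 0, 0, 0], [0, 0, 0, 0, 0, 0]]}}

```text
time: 19.88
position: [0.5524, 0.1649, 0.2004]
tool_rot: [0.032, 0.999, -0.002, -0.0]
ft_force: [0.4, -12.0, 0.9]
grip_width: 0.0004
grip_force: 6.2
```

>>> {"fn": "step_arm", "kwargs": {"rows": [[0, 0.0003, 0, 0, 0, 0], [0, 0.0001, 0, 0, 0, 0], [0, 0, 0, 0, 0, 0], [0, 0, 0, 0, 0, 0]]}}

```text
time: 20.38
position: [0.5524, 0.1651, 0.2005]
tool_rot: [0.032, 0.999, -0.002, -0.001]
ft_force: [-0.8, -12.9, 0.3]
grip_width: 0.0002
grip_force: 6.8
```

>>> {"fn": "step_arm", "kwargs": {"rows": [[0, 0.0003, 0, 0, 0, 0], [0, 0.0002, 0, 0, 0, 0], [0, 0, 0, 0, 0, 0], [0, 0, 0, 0, 0, 0]]}}

```text
time: 20.88
position: [0.5524, 0.1652, 0.2005]
tool_rot: [0.031, 1.0, -0.002, -0.001]
ft_force: [-0.7, -14.9, 1.4]
grip_width: 0.0006
grip_force: 7.6
```

>>> {"fn": "step_arm", "kwargs": {"rows": [[0, -0.003, 0, 0, 0, 0], [-0.001, -0.017, 0, 0, 0, 0], [0, 0, 0.025, 0, 0, 0], [0, 0, 0.025, 0, 0, 0], [-0.03, 0.02, 0, 0, 0, 0], [-0.04, 0.028, 0, 0, 0, 0], [-0.027, 0.019, 0, 0, 0, 0], [0, 0, 0, 0, 0, 0], [0, 0, 0, 0, 0, 0], [0, 0, 0, 0, 0, 0]]}}

```text
time: 22.12
position: [0.4557, 0.2141, 0.2506]
tool_rot: [0.033, 0.999, 0.0, 0.001]
ft_force: [-0.1, -1.0, -0.3]
grip_width: 0.0008
grip_force: 0.0
```

```bash
python3 b.py pics/w5.png; python3 - <<'E'
from h import *
c=shot('top');w=world(c)
O=np.array([.5545,.1996]);a=np.radians(-3.65);E=np.array([[np.cos(a),np.sin(a)],[-np.sin(a),np.cos(a)]])
for r in cut_out('bracket','top'):
    q=w[r['region']];q=q[q[:,2]>.018]
    if len(q)>50:
        f=((q[:,:2]-O)@E.T*1000).astype(np.float32);print(cv2.minAreaRect(f))
E
```

```text
22.125 [0.45572648 0.21410151 0.25055759] 176.19957436709544 [-0.07400556 -0.97195641 -0.28789236] 0.0007821308826442755
0.68 [256. 275.  90.  83.] fix frame rect ((-46.27867126464844, 9.283060073852539), (68.38709259033203, 65.19683074951172), 89.90955352783203) [-78.926254 -24.86022 ] [-13.668644  43.526512] 0.02157169997286587
((-60.74753189086914, -922.941162109375), (25.62902069091797, 25.590824127197266), 24.00885772705078)
((10.578598022460938, 8.0518798828125), (121.76738739013672, 67.01705932617188), 1.022189974784851)
((150.65469360351562, -205.444091796875), (52.32587432861328, 52.536293029785156), 84.82787322998047)
```

>>> {"fn": "step_arm", "kwargs": {"rows": [[0, 0, -0.025, 0, 0, 0], [0, 0, -0.02, 0, 0, 0], [0, 0, -0.005, 0, 0, 0], [0, 0, 0, 0, 0, 0], [0.004, -0.0003, 0, 0, 0, 0], [0.004, -0.0003, 0, 0, 0, 0], [0.001, 0, 0, 0, 0, 0], [0, 0, 0, 0, 0, 0]]}}

```text
time: 23.32
position: [0.4635, 0.214, 0.2007]
tool_rot: [0.033, 0.999, 0.0, 0.0]
ft_force: [-0.5, -0.4, 0.2]
grip_width: 0.0006
grip_force: 0.0
```

>>> {"fn": "step_arm", "kwargs": {"rows": [[0.001, -0.0001, 0, 0, 0, 0], [0.001, 0, 0, 0, 0, 0], [0.001, -0.0001, 0, 0, 0, 0], [0, 0, 0, 0, 0, 0]]}}

```text
time: 23.82
position: [0.4661, 0.2138, 0.2004]
tool_rot: [0.033, 0.999, -0.0, -0.0]
ft_force: [-1.0, 0.3, -0.1]
grip_width: 0.0003
grip_force: 0.4
```

>>> {"fn": "step_arm", "kwargs": {"rows": [[0.001, -0.0001, 0, 0, 0, 0], [0.001, 0, 0, 0, 0, 0], [0, 0, 0, 0, 0, 0]]}}

```text
time: 24.2
position: [0.467, 0.2137, 0.2003]
tool_rot: [0.032, 0.999, -0.0, -0.002]
ft_force: [-4.2, 1.6, 3.4]
grip_width: 0.0004
grip_force: 2.4
```

>>> {"fn": "step_arm", "kwargs": {"rows": [[0.001, -0.0001, 0, 0, 0, 0], [0.001, 0, 0, 0, 0, 0], [0.001, -0.0001, 0, 0, 0, 0], [0, 0, 0, 0, 0, 0]]}}

```text
time: 24.7
position: [0.4696, 0.2133, 0.2003]
tool_rot: [0.032, 0.999, -0.001, -0.003]
ft_force: [-4.6, 0.3, 3.9]
grip_width: 0.0005
grip_force: 2.7
```

>>> {"fn": "step_arm", "kwargs": {"rows": [[0.001, -0.0001, 0, 0, 0, 0], [0.001, 0, 0, 0, 0, 0], [0.001, -0.0001, 0, 0, 0, 0], [0.001, 0, 0, 0, 0, 0], [0, 0, 0, 0, 0, 0]]}}

```text
time: 25.32
position: [0.4736, 0.213, 0.2003]
tool_rot: [0.032, 0.999, -0.001, -0.003]
ft_force: [-5.3, -0.5, 4.0]
grip_width: 0.001
grip_force: 2.7
```

>>> {"fn": "step_arm", "kwargs": {"rows": [[0.001, -0.0001, 0, 0, 0, 0], [0.001, 0, 0, 0, 0, 0], [0.001, -0.0001, 0, 0, 0, 0], [0.001, 0, 0, 0, 0, 0], [0.001, -0.0001, 0, 0, 0, 0], [0.001, -0.0001, 0, 0, 0, 0], [0, 0, 0, 0, 0, 0]]}}

```text
time: 26.2
position: [0.4797, 0.2127, 0.2003]
tool_rot: [0.032, 0.999, -0.001, -0.003]
ft_force: [-5.8, 0.2, 4.9]
grip_width: 0.0005
grip_force: 2.7
```

>>> {"fn": "step_arm", "kwargs": {"rows": [[0.001, -0.0001, 0, 0, 0, 0], [0.001, 0, 0, 0, 0, 0], [0.001, -0.0001, 0, 0, 0, 0], [0.001, -0.0001, 0, 0, 0, 0], [0, 0, 0, 0, 0, 0]]}}

```text
time: 26.82
position: [0.4836, 0.2124, 0.2003]
tool_rot: [0.032, 0.999, -0.001, -0.003]
ft_force: [-5.5, 0.5, 4.3]
grip_width: 0.0005
grip_force: 2.7
```

>>> {"fn": "step_arm", "kwargs": {"rows": [[0.001, -0.0001, 0, 0, 0, 0], [0.0007, 0, 0, 0, 0, 0], [0, 0, 0, 0, 0, 0]]}}

```text
time: 27.2
position: [0.4853, 0.2123, 0.2003]
tool_rot: [0.032, 0.999, -0.001, -0.003]
ft_force: [-5.7, 0.7, 4.6]
grip_width: 0.0004
grip_force: 2.7
```

>>> {"fn": "step_arm", "kwargs": {"rows": [[0.0005, 0, 0, 0, 0, 0], [0.0005, -0.0001, 0, 0, 0, 0], [0, 0, 0, 0, 0, 0]]}}

```text
time: 27.58
position: [0.4863, 0.2122, 0.2003]
tool_rot: [0.032, 0.999, -0.001, -0.003]
ft_force: [-5.4, 0.4, 4.6]
grip_width: 0.0001
grip_force: 2.7
```

>>> {"fn": "step_arm", "kwargs": {"rows": [[0.0005, 0, 0, 0, 0, 0], [0.0005, -0.0001, 0, 0, 0, 0], [0, 0, 0, 0, 0, 0]]}}

```text
time: 27.95
position: [0.4873, 0.2121, 0.2003]
tool_rot: [0.032, 0.999, -0.001, -0.003]
ft_force: [-5.1, -0.2, 4.2]
grip_width: 0.0002
grip_force: 2.7
```

>>> {"fn": "step_arm", "kwargs": {"rows": [[0.0005, 0, 0, 0, 0, 0], [0, 0, 0, 0, 0, 0]]}}

```text
time: 28.2
position: [0.4876, 0.2121, 0.2003]
tool_rot: [0.032, 0.999, -0.001, -0.003]
ft_force: [-5.9, 0.5, 5.3]
grip_width: 0.0006
grip_force: 2.8
```

>>> {"fn": "step_arm", "kwargs": {"rows": [[0.0005, 0, 0, 0, 0, 0], [0, 0, 0, 0, 0, 0]]}}

```text
time: 28.45
position: [0.4882, 0.212, 0.2003]
tool_rot: [0.032, 0.999, -0.001, -0.003]
ft_force: [-5.4, 0.2, 3.6]
grip_width: 0.0004
grip_force: 2.8
```

>>> {"fn": "step_arm", "kwargs": {"rows": [[0.0005, 0, 0, 0, 0, 0], [0, 0, 0, 0, 0, 0]]}}

```text
time: 28.7
position: [0.4886, 0.2121, 0.2003]
tool_rot: [0.032, 0.999, -0.001, -0.003]
ft_force: [-5.3, 0.3, 4.9]
grip_width: 0.0005
grip_force: 2.8
```

>>> {"fn": "step_arm", "kwargs": {"rows": [[0.0005, 0, 0, 0, 0, 0], [0, 0, 0, 0, 0, 0]]}}

```text
time: 28.95
position: [0.4893, 0.2121, 0.2003]
tool_rot: [0.032, 0.999, -0.001, -0.003]
ft_force: [-6.0, 0.3, 4.2]
grip_width: 0.0003
grip_force: 2.8
```

>>> {"fn": "step_arm", "kwargs": {"rows": [[0.0005, 0, 0, 0, 0, 0], [0, 0, 0, 0, 0, 0]]}}

```text
time: 29.2
position: [0.4896, 0.2121, 0.2003]
tool_rot: [0.032, 0.999, -0.001, -0.003]
ft_force: [-5.7, 0.9, 4.5]
grip_width: 0.0007
grip_force: 2.8
```

>>> {"fn": "step_arm", "kwargs": {"rows": [[0.0005, 0, 0, 0, 0, 0], [0, 0, 0, 0, 0, 0]]}}

```text
time: 29.45
position: [0.4903, 0.2121, 0.2003]
tool_rot: [0.032, 0.999, -0.001, -0.003]
ft_force: [-5.0, 0.4, 4.0]
grip_width: 0.0003
grip_force: 2.7
```

>>> {"fn": "step_arm", "kwargs": {"rows": [[0.0005, 0, 0, 0, 0, 0], [0, 0, 0, 0, 0, 0]]}}

```text
time: 29.7
position: [0.4906, 0.2121, 0.2003]
tool_rot: [0.032, 0.999, -0.001, -0.003]
ft_force: [-5.4, 0.1, 4.5]
grip_width: 0.0004
grip_force: 2.8
```

>>> {"fn": "step_arm", "kwargs": {"rows": [[0.0004, 0, 0, 0, 0, 0], [0, 0, 0, 0, 0, 0]]}}

```text
time: 29.95
position: [0.491, 0.2121, 0.2002]
tool_rot: [0.032, 0.999, -0.001, -0.003]
ft_force: [-6.4, 1.0, 4.5]
grip_width: 0.0007
grip_force: 3.0
```

>>> {"fn": "step_arm", "kwargs": {"rows": [[0.0004, 0, 0, 0, 0, 0], [0, 0, 0, 0, 0, 0]]}}

```text
time: 30.2
position: [0.4911, 0.2121, 0.2003]
tool_rot: [0.032, 0.999, -0.001, -0.004]
ft_force: [-6.2, 1.7, 5.6]
grip_width: 0.0002
grip_force: 3.2
```

>>> {"fn": "step_arm", "kwargs": {"rows": [[0.0004, 0, 0, 0, 0, 0], [0, 0, 0, 0, 0, 0]]}}

```text
time: 30.45
position: [0.4913, 0.2121, 0.2002]
tool_rot: [0.032, 0.999, -0.001, -0.004]
ft_force: [-6.7, 0.2, 5.4]
grip_width: 0.0007
grip_force: 3.5
```

>>> {"fn": "step_arm", "kwargs": {"rows": [[0.0004, 0, 0, 0, 0, 0], [0, 0, 0, 0, 0, 0]]}}

```text
time: 30.7
position: [0.4914, 0.2121, 0.2002]
tool_rot: [0.032, 0.999, -0.001, -0.004]
ft_force: [-7.9, 1.5, 6.2]
grip_width: 0.0003
grip_force: 3.8
```

>>> {"fn": "step_arm", "kwargs": {"rows": [[0.0004, 0, 0, 0, 0, 0], [0.0004, 0, 0, 0, 0, 0], [0, 0, 0, 0, 0, 0]]}}

```text
time: 31.08
position: [0.4917, 0.2121, 0.2002]
tool_rot: [0.032, 0.999, -0.001, -0.005]
ft_force: [-8.5, 1.2, 6.6]
grip_width: 0.0002
grip_force: 4.3
```

>>> {"fn": "step_arm", "kwargs": {"rows": [[0.0004, 0, 0, 0, 0, 0], [0, 0, 0, 0, 0, 0], [0, 0, 0, 0, 0, 0]]}}

```text
time: 31.45
position: [0.4919, 0.2121, 0.2002]
tool_rot: [0.032, 0.999, -0.001, -0.005]
ft_force: [-9.7, 1.0, 6.4]
grip_width: 0.0003
grip_force: 4.6
```

>>> {"fn": "step_arm", "kwargs": {"rows": [[0.0004, 0, 0, 0, 0, 0], [0.0002, 0, 0, 0, 0, 0], [0, 0, 0, 0, 0, 0], [0, 0, 0, 0, 0, 0]]}}

```text
time: 31.95
position: [0.4921, 0.2121, 0.2002]
tool_rot: [0.032, 0.999, -0.001, -0.006]
ft_force: [-10.0, 0.7, 8.3]
grip_width: 0.0004
grip_force: 5.0
```

>>> {"fn": "step_arm", "kwargs": {"rows": [[-0.002, 0, 0, 0, 0, 0], [-0.004, 0.0003, 0, 0, 0, 0], [-0.02, 0.001, 0, 0, 0, 0], [0, 0, 0.04, 0, 0, 0], [0, 0, 0.05, 0, 0, 0], [0, 0, 0.05, 0, 0, 0], [0, 0, 0, 0, 0, 0], [0, 0, 0, 0, 0, 0], [0, 0, 0, 0, 0, 0]]}}

```text
time: 33.08
position: [0.4697, 0.2134, 0.339]
tool_rot: [0.033, 0.999, -0.0, -0.001]
ft_force: [0.1, 0.4, -0.3]
grip_width: 0.0001
grip_force: 0.0
```

```bash
python3 b.py pics/w6.png; python3 - <<'E'
from h import *
c=shot('wrist');w=world(c)
O=np.array([.5545,.1996]);a=np.radians(-3.65);E=np.array([[np.cos(a),np.sin(a)],[-np.sin(a),np.cos(a)]])
ok=~np.isnan(w[...,0]);P=w[ok];P[:,:2]=(P[:,:2]-O)@E.T
H=P[(P[:,2]>.031)&(P[:,2]<.04)&(np.abs(P[:,1]-.05)<.012)&(np.abs(P[:,0])<.06)]*1000
for s in(-40,40):
    q=H[np.abs(H[:,0]-s)<12];print('dowel',len(q),q.mean(0) if len(q) else 0)
B=P[(P[:,2]>.0195)&(P[:,2]<.026)&(np.abs(P[:,1]-.009)<.06)&(P[:,0]<.085)]*1000
for x in range(-50,85,10):
    q=B[np.abs(B[:,0]-x)<4]
    if len(q)>20: print(x,len(q),np.percentile(q[:,1],[1,99]).round(1))
S=P[(P[:,2]>.031)&(P[:,2]<.044)&(np.abs(P[:,1]-.005)<.032)&(P[:,0]>.085)&(P[:,0]<.13)]*1000
if len(S): print('stop x',np.percentile(S[:,0],[1,99]),len(S))
E
```

```text
33.075 [0.46969087 0.21340121 0.33896566] 176.26610342503173 [ 0.12265229  0.43066304 -0.33040327] 0.00013969806403195834
0.62 [257. 262.  67. 117.] fix frame rect ((15.218177795410156, 8.096651077270508), (69.41064453125, 141.09768676757812), 88.7670669555664) [-55.041435 -25.68517 ] [85.7312  44.04742] 0.02226776693629784
dowel 116 [-40.42396911  49.94678827  35.74422191]
dowel 0 0
-50 491 [-24.9  43.6]
-40 390 [-25.2  45.9]
-30 216 [-25.6  43.2]
-20 57 [-25.9  43.4]
70 75 [-3.5 20.8]
80 130 [-4.7 20.9]
```

View pics/w6.png

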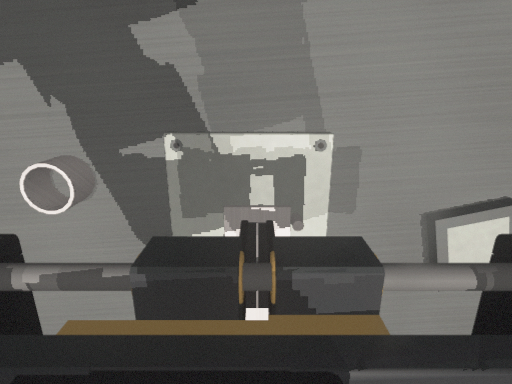

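The picture shows the rear of the bracket at (257,208) and dowel_a at (297,225), but the gripper hides the far end. I'll look from over the fixture.

>>> {"fn": "step_arm", "kwargs": {"rows": [[0.03, -0.004, 0.033, 0, 0, 0], [0.03, -0.004, 0.032, 0, 0, 0], [0, 0, 0, 0, 0, 0], [0, 0, 0, 0, 0, 0], [0, 0, 0, 0, 0, 0]]}}

```text
time: 33.85
position: [0.5285, 0.2056, 0.4036]
tool_rot: [0.032, 0.999, -0.0, -0.002]
ft_force: [0.1, 0.0, -0.1]
grip_width: 0.0003
grip_force: 0.0
```

```bash
python3 b.py pics/w7.png; python3 - <<'E'
from h import *
c=shot('wrist');w=world(c)
O=np.array([.5545,.1996]);a=np.radians(-3.65);E=np.array([[np.cos(a),np.sin(a)],[-np.sin(a),np.cos(a)]])
ok=~np.isnan(w[...,0]);P=w[ok];P[:,:2]=(P[:,:2]-O)@E.T
H=P[(P[:,2]>.031)&(P[:,2]<.04)&(np.abs(P[:,1]-.05)<.012)&(np.abs(P[:,0])<.06)]*1000
for s in(-40,40):
    q=H[np.abs(H[:,0]-s)<12];print('dowel',len(q),q.mean(0) if len(q) else 0)
B=P[(P[:,2]>.0195)&(P[:,2]<.026)&(np.abs(P[:,1]-.009)<.06)&(P[:,0]<.094)]*1000
r=[]
for x in range(-50,95,10):
    q=B[np.abs(B[:,0]-x)<4]
    if len(q)>20: r.append((x,*np.percentile(q[:,1],[1,99]).round(1)))
print(r)
S=P[(P[:,2]>.034)&(P[:,2]<.044)&(np.abs(P[:,1]-.005)<.032)&(P[:,0]>.085)&(P[:,0]<.13)]*1000
if len(S): print('stop x',np.percentile(S[:,0],[1,99]),len(S))
T=P[(P[:,2]>.06)&(P[:,2]<.072)&(np.abs(P[:,1]-.009)<.02)&(abs(P[:,0]-.02)<.03)]*1000
if len(T): print('spigot',cv2.minEnclosingCircle(T[:,:2].astype(np.float32)),T[:,2].mean())
E
python3 -c "
import cv2;a=cv2.imread('pics/w7.png')[30:280,160:360];cv2.imwrite('pics/w7c.png',cv2.resize(a,None,fx=2.4,fy=2.4,interpolation=cv2.INTER_CUBIC))"
```

```text
33.85 [0.52847026 0.20564702 0.40361502] 176.2968095148059 [ 0.06752736  0.00643376 -0.0991189 ] 0.0002514152152991019
0.7 [451. 180.  88.  84.] fix frame rect ((-4.985572814941406, 249.11134338378906), (90.75487518310547, 90.92436218261719), 12.016678810119629) [-58.031445 195.92236 ] [ 48.27371 286.1667 ] 0.021177621731339746
dowel 86 [-39.9061081   49.89336975  35.80238874]
dowel 79 [39.54193878 49.50812471 35.45041738]
[(-50, np.float64(-25.3), np.float64(43.4)), (-40, np.float64(-25.6), np.float64(44.1)), (-30, np.float64(-25.8), np.float64(42.8)), (-20, np.float64(-24.9), np.float64(43.1)), (-10, np.float64(-25.1), np.float64(43.3)), (0, np.float64(-25.3), np.float64(43.3)), (10, np.float64(-25.7), np.float64(42.7)), (20, np.float64(-25.9), np.float64(43.0)), (30, np.float64(-26.1), np.float64(43.3)), (40, np.float64(-25.1), np.float64(44.9)), (50, np.float64(-25.4), np.float64(42.6)), (60, np.float64(-25.6), np.float64(42.9)), (70, np.float64(-25.8), np.float64(43.1))]
spigot ((19.864797592163086, 8.764421463012695), 13.814200401306152) 66.80558752623308
```

View pics/w7c.png

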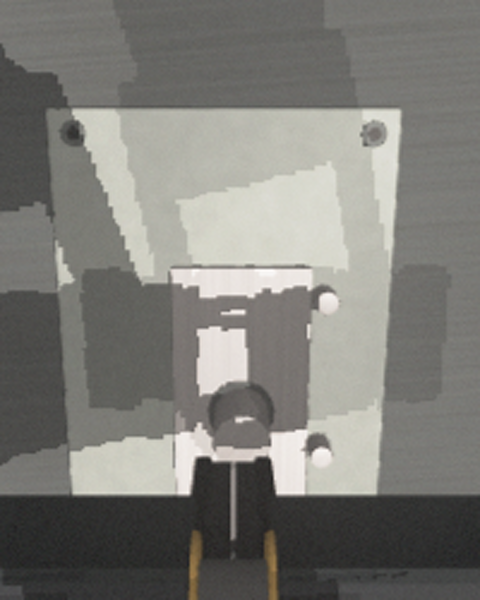

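The bracket reads fix-frame (19.9, 8.8) mm against home (19.6, 9.0), parallel to the dowels. As a last check by feel I'll press the long edge once more.

>>> {"fn": "step_arm", "kwargs": {"rows": [[0.011, -0.03, 0, 0, 0, 0], [0.011, -0.03, 0, 0, 0, 0], [0, 0, -0.05, 0, 0, 0], [0, 0, -0.05, 0, 0, 0], [0, 0, -0.05, 0, 0, 0], [0, 0, -0.035, 0, 0, 0], [0, 0, -0.014, 0, 0, 0], [0, 0, -0.004, 0, 0, 0], [0, 0, 0, 0, 0, 0], [0.0005, 0.007, 0, 0, 0, 0], [0.0004, 0.006, 0, 0, 0, 0], [0, 0, 0, 0, 0, 0]]}}

```text
time: 35.5
position: [0.553, 0.1593, 0.2031]
tool_rot: [0.032, 0.999, 0.0, 0.001]
ft_force: [-0.5, -0.2, 0.5]
grip_width: 0.0007
grip_force: 0.0
```

>>> {"fn": "step_arm", "kwargs": {"rows": [[0.0001, 0.001, 0, 0, 0, 0], [0, 0.001, 0, 0, 0, 0], [0, 0, 0, 0, 0, 0]]}}

```text
time: 35.88
position: [0.553, 0.1605, 0.2024]
tool_rot: [0.033, 0.999, -0.0, -0.0]
ft_force: [0.2, 0.1, 0.5]
grip_width: 0.0004
grip_force: 0.0
```

>>> {"fn": "step_arm", "kwargs": {"rows": [[0.0001, 0.001, 0, 0, 0, 0], [0, 0.0005, 0, 0, 0, 0], [0, 0, 0, 0, 0, 0]]}}

```text
time: 36.25
position: [0.5531, 0.1621, 0.2024]
tool_rot: [0.032, 0.999, -0.0, -0.0]
ft_force: [0.3, -0.3, -0.4]
grip_width: 0.0006
grip_force: 0.0
```

>>> {"fn": "step_arm", "kwargs": {"rows": [[0, 0, -0.0019, 0, 0, 0], [0, 0, 0, 0, 0, 0]]}}

```text
time: 36.5
position: [0.553, 0.1621, 0.2004]
tool_rot: [0.033, 0.999, -0.0, -0.0]
ft_force: [-1.3, -0.2, -0.1]
grip_width: 0.0006
grip_force: 0.0
```

>>> {"fn": "step_arm", "kwargs": {"rows": [[0, 0.0005, 0, 0, 0, 0], [0, 0.0005, 0, 0, 0, 0], [0, 0, 0, 0, 0, 0]]}}

```text
time: 36.88
position: [0.5531, 0.1631, 0.2006]
tool_rot: [0.032, 0.999, 0.0, 0.0]
ft_force: [0.1, 0.1, 0.3]
grip_width: 0.0003
grip_force: 0.0
```

>>> {"fn": "step_arm", "kwargs": {"rows": [[0, 0.0005, 0, 0, 0, 0], [0, 0.0005, 0, 0, 0, 0], [0, 0, 0, 0, 0, 0]]}}

```text
time: 37.25
position: [0.5531, 0.1638, 0.2006]
tool_rot: [0.032, 0.999, -0.0, -0.0]
ft_force: [0.1, -2.3, 0.6]
grip_width: 0.0005
grip_force: 1.1
```

>>> {"fn": "step_arm", "kwargs": {"rows": [[0, 0.0004, 0, 0, 0, 0], [0, 0.0004, 0, 0, 0, 0], [0, 0, 0, 0, 0, 0]]}}

```text
time: 37.62
position: [0.5531, 0.1642, 0.2006]
tool_rot: [0.032, 0.999, -0.001, -0.0]
ft_force: [-1.0, -5.2, 1.1]
grip_width: 0.0005
grip_force: 2.8
```

>>> {"fn": "step_arm", "kwargs": {"rows": [[0, 0.0004, 0, 0, 0, 0], [0, 0.0004, 0, 0, 0, 0], [0, 0, 0, 0, 0, 0]]}}

```text
time: 38.0
position: [0.5531, 0.1645, 0.2006]
tool_rot: [0.032, 0.999, -0.001, -0.0]
ft_force: [0.2, -7.9, 2.2]
grip_width: 0.0005
grip_force: 4.0
```

>>> {"fn": "step_arm", "kwargs": {"rows": [[0, 0.0003, 0, 0, 0, 0], [0, 0.0003, 0, 0, 0, 0], [0, 0, 0, 0, 0, 0]]}}

```text
time: 38.38
position: [0.5532, 0.1647, 0.2006]
tool_rot: [0.032, 0.999, -0.002, -0.0]
ft_force: [-0.1, -9.7, 0.7]
grip_width: 0.0005
grip_force: 4.9
```

>>> {"fn": "step_arm", "kwargs": {"rows": [[0, 0.0004, 0, 0, 0, 0], [0, 0.0004, 0, 0, 0, 0], [0, 0, 0, 0, 0, 0]]}}

```text
time: 38.75
position: [0.5532, 0.165, 0.2006]
tool_rot: [0.032, 0.999, -0.002, -0.0]
ft_force: [0.1, -12.6, 0.7]
grip_width: -0.0001
grip_force: 6.2
```

>>> {"fn": "step_arm", "kwargs": {"rows": [[0, 0.0003, 0, 0, 0, 0], [0, 0.0002, 0, 0, 0, 0], [0, 0, 0, 0, 0, 0], [0, 0, 0, 0, 0, 0]]}}

```text
time: 39.25
position: [0.5532, 0.1651, 0.2006]
tool_rot: [0.031, 1.0, -0.002, -0.001]
ft_force: [-0.5, -14.1, 2.0]
grip_width: 0.0005
grip_force: 6.9
```

>>> {"fn": "step_arm", "kwargs": {"rows": [[0, -0.003, 0, 0, 0, 0], [-0.0003, -0.005, 0, 0, 0, 0], [-0.001, -0.016, 0, 0, 0, 0], [0, 0, 0.04, 0, 0, 0], [0, 0, 0.06, 0, 0, 0], [0, 0, 0.06, 0, 0, 0], [-0.02, 0.03, 0.04, 0, 0, 0], [0, 0.035, 0, 0, 0, 0], [0, 0, 0, 0, 0, 0], [0, 0, 0, 0, 0, 0]]}}

```text
time: 40.5
position: [0.5315, 0.208, 0.4]
tool_rot: [0.032, 0.999, -0.0, -0.001]
ft_force: [0.3, -0.2, 0.8]
grip_width: 0.0005
grip_force: 0.0
```

```bash
python3 - <<'E'
from h import *
o=get_obs();print(o['time'],o['position'],o['ft_force'])
c=shot('wrist');w=world(c);cv2.imwrite('pics/w8.png',c['pixels'])
O=np.array([.5545,.1996]);a=np.radians(-3.65);E=np.array([[np.cos(a),np.sin(a)],[-np.sin(a),np.cos(a)]])
P=w[~np.isnan(w[...,0])];P[:,:2]=(P[:,:2]-O)@E.T
T=P[(P[:,2]>.06)&(P[:,2]<.072)&(np.abs(P[:,1]-.009)<.02)&(abs(P[:,0]-.02)<.03)]*1000
print('spigot',cv2.minEnclosingCircle(T[:,:2].astype(np.float32)))
B=P[(P[:,2]>.0195)&(P[:,2]<.026)&(np.abs(P[:,1]-.009)<.06)&(P[:,0]<.094)]*1000
print([(x,*np.percentile(B[np.abs(B[:,0]-x)<4][:,1],[1,99]).round(1)) for x in range(-50,75,20)],np.percentile(B[:,0],[.1,.5]))
E
```

```text
40.5 [0.53150932 0.20797766 0.39998724] [ 0.25171532 -0.17510368  0.8227994 ]
spigot ((19.93865966796875, 9.121153831481934), 13.802943229675293)
[(-50, np.float64(-24.8), np.float64(43.1)), (-30, np.float64(-25.4), np.float64(43.5)), (-10, np.float64(-24.6), np.float64(42.9)), (10, np.float64(-25.2), np.float64(43.4)), (30, np.float64(-25.9), np.float64(42.7)), (50, np.float64(-25.1), np.float64(43.4)), (70, np.float64(-25.6), np.float64(43.9))] [-54.58325947 -54.46775353]
```

The bracket sits at (19.9, 9.1) mm and is parallel to the dowels. The pressing force rose the same way as the first time, so it is home.

```bash
python3 -c "
from rig import hand_in;print(hand_in())"
```

```text
the job is handed in; nothing more can be done
None
```

The bracket is released and home against both dowels and the end stop: pressed on the dowels about 22 mm short of the stop, slid home, then pressed once more on the dowels, with readings up to about 15 N on the dowels and 10 N on the stop; handed in just after 40 s on the robot clock, with no contact with the bystanders seen.

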